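# Ballast a mould on the vibrating table

### The job

The mould on the vibrating table needs its ballast: push the table's red stop button in so that it latches, and keep it in whenever you handle an ingot. Take the steel block off the lid and lay it flat on the bench, then stack all the tapered ingots in one pile centred on the lid: the first two along the lid's long side, one on the other with thick end over thin end so that their top is level again, the next two likewise but crosswise on them, and any further ones along the long side again. When the pile stands, turn the stop button clockwise to release it so that the table can run, and leave the bottle, can and screwdriver round about where they are.

Things in the scene. Friction and masses are not known exactly. Their poses are not given: they have to be found in the camera images.
- mould_top (a point): Centre of the top of the steel mould lid on the fixed vibrating table. The lid is level, 140 (x, short side) x 180 mm (y, long side), 74 mm above the bench, bare but for 4 mm screw heads at its corners; z up. The table's plinth is 180x230 mm; its console with the stop button, 80 mm square and 60 mm high on a foot 90 mm wide, has its middle 190 mm from here towards -y.
- stop_top (a point): Centre of the top of the red mushroom stop button on the console, 91 mm above the bench when out. The head is 40 mm across, straight-sided, 19 mm high; its underside is 11 mm above the console's top when out, about 2.5 mm when in. z is its axis, up.
- stop_plunger (a joint): How far the stop button is pressed in (m): 0 out (the start), 0.0095 hard against its end. Spring-loaded: 2 N at first, under 6 N fully down. Pressed fully home and let go it stays latched at about 0.0085, and the table is stopped.
- stop_head (a joint): Turn of the mushroom head (rad), growing clockwise seen from above, 0 to 1.2, with a light return spring. Turned 0.8 or more clockwise while in, the latch lets go and the button springs out 8.5 mm once the fingers let go; the head then turns back by itself.
- ingot_1: Ballast ingot 1, cast aluminium, about 0.4 kg: a wedge 120 mm long (x) and 46 mm wide (y, parallel vertical sides), 34 mm thick at its +x end and 20 mm at its -x end (27 mm in the middle). Origin: centre of its flat underside, +x towards the thick end, z up from the underside. They lie on a bench mat 3 mm thick, all alike; some may be absent (None).
- ingot_1_mid (a point): Centre of ingot 1, 13.5 mm above the middle of its underside; its x runs along the mid-plane to the thick end, and its z is square to the mid-plane, halfway between the normals of the underside and of the top face, which differ by 0.116 rad. Lying on a level surface it thus tilts 0.058 rad.
- ingot_2: Ballast ingot 2, cast aluminium, about 0.4 kg: a wedge 120 mm long (x) and 46 mm wide (y, parallel vertical sides), 34 mm thick at its +x end and 20 mm at its -x end (27 mm in the middle). Origin: centre of its flat underside, +x towards the thick end, z up from the underside. They lie on a bench mat 3 mm thick, all alike; some may be absent (None).
- ingot_2_mid (a point): Centre of ingot 2, 13.5 mm above the middle of its underside; its x runs along the mid-plane to the thick end, and its z is square to the mid-plane, halfway between the normals of the underside and of the top face, which differ by 0.116 rad. Lying on a level surface it thus tilts 0.058 rad.
- ingot_3: Ballast ingot 3, cast aluminium, about 0.4 kg: a wedge 120 mm long (x) and 46 mm wide (y, parallel vertical sides), 34 mm thick at its +x end and 20 mm at its -x end (27 mm in the middle). Origin: centre of its flat underside, +x towards the thick end, z up from the underside. They lie on a bench mat 3 mm thick, all alike; some may be absent (None).
- ingot_3_mid (a point): Centre of ingot 3, 13.5 mm above the middle of its underside; its x runs along the mid-plane to the thick end, and its z is square to the mid-plane, halfway between the normals of the underside and of the top face, which differ by 0.116 rad. Lying on a level surface it thus tilts 0.058 rad.
- ingot_4: Ballast ingot 4, cast aluminium, about 0.4 kg: a wedge 120 mm long (x) and 46 mm wide (y, parallel vertical sides), 34 mm thick at its +x end and 20 mm at its -x end (27 mm in the middle). Origin: centre of its flat underside, +x towards the thick end, z up from the underside. They lie on a bench mat 3 mm thick, all alike; some may be absent (None).
- ingot_4_mid (a point): Centre of ingot 4, 13.5 mm above the middle of its underside; its x runs along the mid-plane to the thick end, and its z is square to the mid-plane, halfway between the normals of the underside and of the top face, which differ by 0.116 rad. Lying on a level surface it thus tilts 0.058 rad.
- ingot_5: Ballast ingot 5, cast aluminium, about 0.4 kg: a wedge 120 mm long (x) and 46 mm wide (y, parallel vertical sides), 34 mm thick at its +x end and 20 mm at its -x end (27 mm in the middle). Origin: centre of its flat underside, +x towards the thick end, z up from the underside. They lie on a bench mat 3 mm thick, all alike; some may be absent (None).
- ingot_5_mid (a point): Centre of ingot 5, 13.5 mm above the middle of its underside; its x runs along the mid-plane to the thick end, and its z is square to the mid-plane, halfway between the normals of the underside and of the top face, which differ by 0.116 rad. Lying on a level surface it thus tilts 0.058 rad.
- ingot_6: Ballast ingot 6, cast aluminium, about 0.4 kg: a wedge 120 mm long (x) and 46 mm wide (y, parallel vertical sides), 34 mm thick at its +x end and 20 mm at its -x end (27 mm in the middle). Origin: centre of its flat underside, +x towards the thick end, z up from the underside. They lie on a bench mat 3 mm thick, all alike; some may be absent (None).
- ingot_6_mid (a point): Centre of ingot 6, 13.5 mm above the middle of its underside; its x runs along the mid-plane to the thick end, and its z is square to the mid-plane, halfway between the normals of the underside and of the top face, which differ by 0.116 rad. Lying on a level surface it thus tilts 0.058 rad.
- can_small: Bystander: small spray can, 37 mm across, 90 mm tall. Origin: centre of its underside.
- bottle_amber: Bystander: amber bottle with white cap, 37 mm across, 85 mm tall. Origin: centre of its underside.
- screwdriver_2: Bystander: screwdriver with black and yellow handle, 172 mm long, 26 mm thick, lying flat along its x. Origin: centre of its underside.
- block_123: Drilled steel set-up block, 75 (x) x 50 (y) x 25 mm, 0.62 kg, lying on the mould lid at the start to hold it down meanwhile. Origin: centre of its underside, z up.
- arbor_press: Fixed green arbor press to the right of the mat: base 130x150 mm, column, head and lever reach 0.32 m above the bench. Keep the arm clear of it, also on the first move over from the right. Origin on the bench under its middle.
Mind the look-alikes: they are no part of the job. Leave any blue or purple look-alike of the ingot_1 alone.

How it is judged:
On the way, in this order (a step that is already met when the one before it is completed fails the run):
1. the stop button is pushed in and stays in by itself (value of joint stop_plunger above 0.007 m and contact force between the fingers and stop_head below 0.1 N), for 0.2 s.
2. the block is on the bench and all ingots are stacked and let go, with the stop button still in (value of joint stop_plunger above 0.007 m and horizontal distance between each of ingot_1_mid, ingot_2_mid, ingot_3_mid, ingot_4_mid, ingot_5_mid, ingot_6_mid and mould_top below 0.02 m and angle between the z axis of each of ingot_1_mid, ingot_2_mid, ingot_3_mid, ingot_4_mid, ingot_5_mid, ingot_6_mid and the z axis of mould_top, either way round below 0.105 rad and linear speed of each of ingot_1, ingot_2, ingot_3, ingot_4, ingot_5, ingot_6, block_123 below 0.02 m/s and ((z of ingot_1_mid in the frame of mould_top between 0.004 and 0.052 m and angle between the x axis of ingot_1_mid and the y axis of mould_top, either way round below 0.2 rad) or (z of ingot_1_mid in the frame of mould_top between 0.054 and 0.106 m and angle between the x axis of ingot_1_mid and the x axis of mould_top, either way round below 0.2 rad) or (z of ingot_1_mid in the frame of mould_top between 0.108 and 0.17 m and angle between the x axis of ingot_1_mid and the y axis of mould_top, either way round below 0.2 rad)) and ((z of ingot_2_mid in the frame of mould_top between 0.004 and 0.052 m and angle between the x axis of ingot_2_mid and the y axis of mould_top, either way round below 0.2 rad) or (z of ingot_2_mid in the frame of mould_top between 0.054 and 0.106 m and angle between the x axis of ingot_2_mid and the x axis of mould_top, either way round below 0.2 rad) or (z of ingot_2_mid in the frame of mould_top between 0.108 and 0.17 m and angle between the x axis of ingot_2_mid and the y axis of mould_top, either way round below 0.2 rad)) and ((z of ingot_3_mid in the frame of mould_top between 0.004 and 0.052 m and angle between the x axis of ingot_3_mid and the y axis of mould_top, either way round below 0.2 rad) or (z of ingot_3_mid in the frame of mould_top between 0.054 and 0.106 m and angle between the x axis of ingot_3_mid and the x axis of mould_top, either way round below 0.2 rad) or (z of ingot_3_mid in the frame of mould_top between 0.108 and 0.17 m and angle between the x axis of ingot_3_mid and the y axis of mould_top, either way round below 0.2 rad)) and ((z of ingot_4_mid in the frame of mould_top between 0.004 and 0.052 m and angle between the x axis of ingot_4_mid and the y axis of mould_top, either way round below 0.2 rad) or (z of ingot_4_mid in the frame of mould_top between 0.054 and 0.106 m and angle between the x axis of ingot_4_mid and the x axis of mould_top, either way round below 0.2 rad) or (z of ingot_4_mid in the frame of mould_top between 0.108 and 0.17 m and angle between the x axis of ingot_4_mid and the y axis of mould_top, either way round below 0.2 rad)) and ((z of ingot_5_mid in the frame of mould_top between 0.004 and 0.052 m and angle between the x axis of ingot_5_mid and the y axis of mould_top, either way round below 0.2 rad) or (z of ingot_5_mid in the frame of mould_top between 0.054 and 0.106 m and angle between the x axis of ingot_5_mid and the x axis of mould_top, either way round below 0.2 rad) or (z of ingot_5_mid in the frame of mould_top between 0.108 and 0.17 m and angle between the x axis of ingot_5_mid and the y axis of mould_top, either way round below 0.2 rad)) and ((z of ingot_6_mid in the frame of mould_top between 0.004 and 0.052 m and angle between the x axis of ingot_6_mid and the y axis of mould_top, either way round below 0.2 rad) or (z of ingot_6_mid in the frame of mould_top between 0.054 and 0.106 m and angle between the x axis of ingot_6_mid and the x axis of mould_top, either way round below 0.2 rad) or (z of ingot_6_mid in the frame of mould_top between 0.108 and 0.17 m and angle between the x axis of ingot_6_mid and the y axis of mould_top, either way round below 0.2 rad)) and height (world z) of block_123 below 0.012 m and contact force between the fingers and ingot_1 below 0.1 N and contact force between the fingers and ingot_2 below 0.1 N and contact force between the fingers and ingot_3 below 0.1 N and contact force between the fingers and ingot_4 below 0.1 N and contact force between the fingers and ingot_5 below 0.1 N and contact force between the fingers and ingot_6 below 0.1 N), for 0.3 s.
3. the stop button is released and the pile still stands (value of joint stop_plunger below 0.002 m and horizontal distance between each of ingot_1_mid, ingot_2_mid, ingot_3_mid, ingot_4_mid, ingot_5_mid, ingot_6_mid and mould_top below 0.02 m and angle between the z axis of each of ingot_1_mid, ingot_2_mid, ingot_3_mid, ingot_4_mid, ingot_5_mid, ingot_6_mid and the z axis of mould_top, either way round below 0.105 rad and linear speed of each of ingot_1, ingot_2, ingot_3, ingot_4, ingot_5, ingot_6, block_123 below 0.02 m/s and ((z of ingot_1_mid in the frame of mould_top between 0.004 and 0.052 m and angle between the x axis of ingot_1_mid and the y axis of mould_top, either way round below 0.2 rad) or (z of ingot_1_mid in the frame of mould_top between 0.054 and 0.106 m and angle between the x axis of ingot_1_mid and the x axis of mould_top, either way round below 0.2 rad) or (z of ingot_1_mid in the frame of mould_top between 0.108 and 0.17 m and angle between the x axis of ingot_1_mid and the y axis of mould_top, either way round below 0.2 rad)) and ((z of ingot_2_mid in the frame of mould_top between 0.004 and 0.052 m and angle between the x axis of ingot_2_mid and the y axis of mould_top, either way round below 0.2 rad) or (z of ingot_2_mid in the frame of mould_top between 0.054 and 0.106 m and angle between the x axis of ingot_2_mid and the x axis of mould_top, either way round below 0.2 rad) or (z of ingot_2_mid in the frame of mould_top between 0.108 and 0.17 m and angle between the x axis of ingot_2_mid and the y axis of mould_top, either way round below 0.2 rad)) and ((z of ingot_3_mid in the frame of mould_top between 0.004 and 0.052 m and angle between the x axis of ingot_3_mid and the y axis of mould_top, either way round below 0.2 rad) or (z of ingot_3_mid in the frame of mould_top between 0.054 and 0.106 m and angle between the x axis of ingot_3_mid and the x axis of mould_top, either way round below 0.2 rad) or (z of ingot_3_mid in the frame of mould_top between 0.108 and 0.17 m and angle between the x axis of ingot_3_mid and the y axis of mould_top, either way round below 0.2 rad)) and ((z of ingot_4_mid in the frame of mould_top between 0.004 and 0.052 m and angle between the x axis of ingot_4_mid and the y axis of mould_top, either way round below 0.2 rad) or (z of ingot_4_mid in the frame of mould_top between 0.054 and 0.106 m and angle between the x axis of ingot_4_mid and the x axis of mould_top, either way round below 0.2 rad) or (z of ingot_4_mid in the frame of mould_top between 0.108 and 0.17 m and angle between the x axis of ingot_4_mid and the y axis of mould_top, either way round below 0.2 rad)) and ((z of ingot_5_mid in the frame of mould_top between 0.004 and 0.052 m and angle between the x axis of ingot_5_mid and the y axis of mould_top, either way round below 0.2 rad) or (z of ingot_5_mid in the frame of mould_top between 0.054 and 0.106 m and angle between the x axis of ingot_5_mid and the x axis of mould_top, either way round below 0.2 rad) or (z of ingot_5_mid in the frame of mould_top between 0.108 and 0.17 m and angle between the x axis of ingot_5_mid and the y axis of mould_top, either way round below 0.2 rad)) and ((z of ingot_6_mid in the frame of mould_top between 0.004 and 0.052 m and angle between the x axis of ingot_6_mid and the y axis of mould_top, either way round below 0.2 rad) or (z of ingot_6_mid in the frame of mould_top between 0.054 and 0.106 m and angle between the x axis of ingot_6_mid and the x axis of mould_top, either way round below 0.2 rad) or (z of ingot_6_mid in the frame of mould_top between 0.108 and 0.17 m and angle between the x axis of ingot_6_mid and the y axis of mould_top, either way round below 0.2 rad)) and height (world z) of block_123 below 0.012 m), for 0.2 s.
At the end, for the whole second after the job is handed in: Button out (under 2 mm in); block flat on the bench (underside below 12 mm); each ingot present in the pile: centre within 20 mm of the lid's, mid-plane within 0.105 rad of level, length within 0.2 rad of the lid's long side (1st, 2nd, 5th, 6th from below) or short side (3rd, 4th); at rest (all of step 3); the robot touches nothing.
It fails at once if an ingot is gripped while the stop button is not in (value of joint stop_plunger below 0.005 m and (contact force between the fingers and ingot_1 above 2 N or contact force between the fingers and ingot_2 above 2 N or contact force between the fingers and ingot_3 above 2 N or contact force between the fingers and ingot_4 above 2 N or contact force between the fingers and ingot_5 above 2 N or contact force between the fingers and ingot_6 above 2 N)).
It fails at once if a bystander is shifted by more than 3 cm or knocked over (distance of any of can_small, bottle_amber, screwdriver_2 from where it was at the start of the episode above 0.03 m).
Of ingot_1, ingot_2, ingot_3, ingot_4, ingot_5, ingot_6 only 4 to 6 are there at a start; the rules pass over those that are not, and their reading is None.
At some moment in a run one of block_123 may be knocked a few centimetres aside while the robot is not near it.
Once in a run the grip may slacken for a moment while it holds something.
It also fails if it takes over 210 s, if anything falls off the work surface, if the arm or the gripper's body presses on something with over 40 N, if the wrist force passes 120 N, or if a joint passes its speed limit or range.

### The arm

A 7-joint arm with a two-finger parallel gripper is mounted at the origin on a cart in front of the work surface, level with it; the furniture and walls round the work are solid. World frame = base frame: x ahead of the robot, y to its left, z up, the work surface at z = 0. Lengths are in m, angles in rad, forces in N, time in s.
With the tool pointing down it reaches from about 0.35 to 0.9 m from the base axis. Payload 8.1 kg.
Tool frame: the origin (TCP) lies on the front face of the gripper's body, between the roots of the fingers; the fingertips stand 66 mm ahead of it and the grasp point (between the pads) lies 47 mm ahead of it (arm.grasp_offset is the distance from the TCP to the grasp point, in m); z points along the fingers, y is the line along which they close (so a half turn about z gives the same grasp; the last joint's range is limited). The gripper opens to 92 mm and grips with 3 to 60 N. Pads are 19 mm wide; open, the fingers measure 130 mm over their backs; the gripper's body (75 mm by 190 mm) begins 47 mm behind the grasp point.
Start: joints at [1.237, 0.434, 0.025, 1.573, -0.012, 1.134, -0.075], TCP at [0.143, -0.608, 0.292] pointing down, gripper open.
Joint ranges: [-2.62, 2.62], [-0.44, 2.09], [-1.27, 1.32], [0.08, 2.57], [-1.32, 4.46], [0.12, 2], [-2.74, 2.74]. Speed limits (rad/s): [2.22, 2.22, 3.01, 3.01, 3.14, 3.14, 3.14].

### API

Orientations are given as a unit quaternion [w, x, y, z].
In Python, from station import arm gives the robot as it stands.
- The arm moves only by the tool apply_moves, never from a script. Its argument "series" is text: rows parted by semicolons, each of 7 numbers parted by spaces: the shift along the tool's x, y, z in mm, then the turn, a rotation vector about the tool's x, y, z in degrees, then the finger opening in mm, from 0 to 91.8. In form: x y z ax ay az gripper; .... A call has 1 to 10 rows; each row shifts and turns the commanded pose from where the row before left it, along the tool's axes as they then stand; what a row does not reach is not made up. A row lasts 1/8 s, in which the tool goes at most 62.5 mm and 10.7 degrees, less where a joint would pass 70% of its speed; a pose out of reach is approached as far as the arm can. A call is refused whole if a number of a shift passes 62.5 or a number of a turn 10.7, either way. A call with a gripper value outside its range is refused whole. The fingers move at their own pace and stop on an object; "newtons" is the grip in N (left out, the last holds). Time passes only in rows, so rows that do not move let the fingers close. It gives the time, the measured TCP pose, the force, the opening and the grip force at its end, in the units of the state.
- arm.get_state(): the state, without advancing time (a new reading comes with each control period).
- arm.snapshot(name): name is "scene" or "top"; returns (picture, depth): 384x512x3 uint8, red, green, blue; 384x512 float32, m along the optical axis (not along the pixel's ray), 0 where there is no reading.
- arm.calibration(name): a dict with "mtx" (3x3 intrinsics, pixels), "R" (3x3) and "t" (3): a world point X has camera coordinates R X + t. Camera axes: x right, y down, z forward; pixel columns grow to the right and rows downward; lengths in m; the calibration is good to about 2 mm. A picture is of the moment at which its call begins. calibration takes no time and is no camera call.
- arm.sign_off(): hands the job in; it is judged then, once.
The state is a dict: "time_s": time; "joint_positions": joint angles; "qd": joint speeds; "joint_torque": joint torques, N m; "tool_pos": TCP position; "tool_rot": TCP orientation; "force": force on the tool from outside, world axes, zero at the start; "moment": the same for the moment, N m; "opening": finger opening in m; "gripper_force": force on a finger pad.
Only numpy, scipy, OpenCV 4.12 (cv2) and the standard library are available. Lean on these libraries where they do the work, as an engineer would, in place of code of your own. Each camera call takes 0.05 s, during which the arm holds its last target. There are 200 camera calls.

## Working session

There is one attempt and no reset: what is moved stays moved. The work goes in short steps, Python scripts to look and compute and a tool call to move; the robot and the scene stay as the last step left them, time stands still between calls to the robot, and variables do not carry over. Pictures are saved under pics/ and viewed, at most 14 in all, crops included, and the job is handed in when it is done.

Besides the shell and the picture viewer there is one more tool, called in YAML: its name, and indented under it one key for each argument. apply_moves: Moves the arm, as the interface text tells. Its arguments: {"type":"object","properties":{"series":{"type":"string"},"newtons":{"type":"number"}},"required":["series"]}

```bash
mkdir -p pics; ls
cat > h.py <<'E'
import numpy as np, cv2
from station import arm
from scipy.spatial.transform import Rotation as Ro
def snap(n,f=None):
    p,d=arm.snapshot(n)
    if f: cv2.imwrite('pics/'+f,p[:,:,::-1])
    return p,d
def cloud(n,d):
    c=arm.calibration(n);K=np.array(c['mtx']);R=np.array(c['R']);t=np.array(c['t'])
    v,u=np.mgrid[0:d.shape[0],0:d.shape[1]]
    P=np.stack([(u-K[0,2])/K[0,0]*d,(v-K[1,2])/K[1,1]*d,d],-1)
    return (P-t)@R   # world
def st():
    s=arm.get_state();q=s['tool_rot'];Rm=Ro.from_quat([q[1],q[2],q[3],q[0]]).as_matrix()
    return s,np.array(s['tool_pos']),Rm
E
python3 - <<'E'
from h import *
for n in('top','scene'):
    p,d=snap(n,n+'0.png'); W=cloud(n,d); np.savez(n+'0.npz',p=p,d=d,W=W)
    c=arm.calibration(n); print(n,-np.array(c['R']).T@np.array(c['t']),c['mtx'][0])
s,t,R=st(); print(t,R,s['time_s'],s['opening'])
E
```

```text
pics
top [ 0.31431631 -0.02998712  1.30422488] [391.81687493   0.         250.55572266]
scene [-0.26762916  0.8713428   0.8059533 ] [405.76172293   0.         258.40702758]
[ 0.14281963 -0.6080775   0.29153245] [[ 9.73513397e-01  2.28629534e-01 -4.49493309e-04]
 [ 2.28629939e-01 -9.73512474e-01  1.34681828e-03]
 [-1.29664908e-04 -1.41391326e-03 -9.99998992e-01]] 0.1 0.09183218713821975
```

View pics/top0.png

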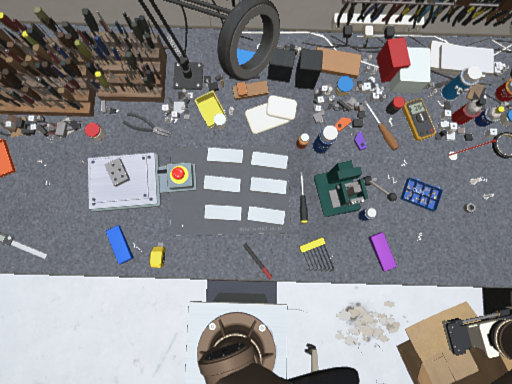

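View pics/scene0.png

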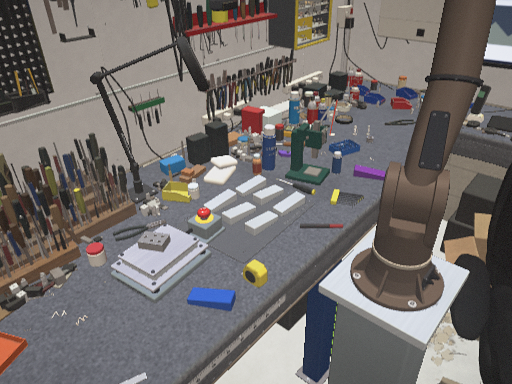

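Top view: six bare pale ingots on the mat at about (225,155), (270,159), (222,184), (267,187), (223,213), (266,215); the lid with the block at (117,171); the red button at (179,174); the press at (342,190). Bystanders are the bottle or can near (304,141), (328,135), (370,213) and the screwdriver at (304,198). The blue bar (119,244) and purple bar (382,251) are the look-alikes, so I leave them alone.

```bash
cat > meas.py <<'E'
from h import *
def ingots(p,W,zmin=.014,zmax=.045,box=None):
    hsv=cv2.cvtColor(p,cv2.COLOR_RGB2HSV)
    m=((hsv[...,1]<60)&(hsv[...,2]>130)&(W[...,2]>zmin)&(W[...,2]<zmax)).astype(np.uint8)
    if box: m[:, :]*=((W[...,0]>box[0])&(W[...,0]<box[1])&(W[...,1]>box[2])&(W[...,1]<box[3])).astype(np.uint8)
    n,l,s,c=cv2.connectedComponentsWithStats(m,connectivity=4)
    out=[]
    for i in range(1,n):
        if s[i,4]<200: continue
        q=l==i; P=W[q]
        A=np.c_[P[:,:2]-P[:,:2].mean(0),np.ones(len(P))]
        k=np.linalg.lstsq(A,P[:,2],rcond=None)[0]
        r=cv2.minAreaRect((P[:,:2]*1000).astype(np.float32))
        out.append((c[i].round(1),np.round(r[0],1),np.round(r[1],1),round(r[2],1),k.round(3),s[i,4]))
    return out
E
python3 - <<'E'
from meas import *
z=np.load('top0.npz');p,W=z['p'],z['W']
for o in ingots(p,W,box=(.25,.8,-.3,.15)): print(*o)
print('--hi')
def rect(m,name):
    m=m.astype(np.uint8);n,l,s,c=cv2.connectedComponentsWithStats(m,connectivity=4)
    for i in range(1,n):
        if s[i,4]<15: continue
        P=W[l==i]; r=cv2.minAreaRect((P[:,:2]*1000).astype(np.float32))
        print(name,c[i].round(0),'rect',np.round(r[0],1),np.round(r[1],1),round(r[2],1),'z',np.median(P[:,2]).round(4),P[:,2].min().round(3),P[:,2].max().round(3),s[i,4])
X,Y,Z=W[...,0],W[...,1],W[...,2]
bx=(Y>0.05)&(Y<.5)&(X>.3)&(X<.7)
rect(bx&(Z>.066)&(Z<.083)&(Y>.2),'lid')
rect(bx&(Z>.090)&(Z<.11)&(Y>.25),'block')
h=cv2.cvtColor(p,cv2.COLOR_RGB2HSV)
rect(bx&((h[...,0]<8)|(h[...,0]>172))&(h[...,1]>150)&(Z>.06)&(Y<.3),'btn')
rect(bx&(Z>.052)&(Z<.066)&(Y<.3),'cons')
rect(bx&(Z>.02)&(Z<.052)&(Y>.2),'plinth')
rect((Y>-.6)&(Y<-.08)&(X>.25)&(X<.7)&(Z>.05),'right')
rect((Y>-.6)&(Y<-.08)&(X>.25)&(X<.7)&(Z>.01)&(Z<.05),'rightlow')
rect((Y>-.2)&(Y<.5)&(X>.2)&(X<.35)&(Z>.01),'near')
E
```

```text
[262.6 120.1] [774.3 -83.9] [ 86.8 146.3] 21.4 [ 0.063 -0.01   0.03 ] 670
[224.7 154.9] [632.8  58.7] [119.1  46.2] 86.8 [ 0.012 -0.108  0.029] 465
[269.1 159.9] [619.7 -89.8] [119.5  46.8] 83.0 [-0.012 -0.117  0.029] 470
[221.7 183.4] [535.5  64.6] [119.5  46. ] 86.6 [0.005 0.113 0.029] 488
[267.9 185.2] [533.7 -88.8] [119.7  46.2] 86.5 [0.008 0.115 0.029] 491
[222.5 212.2] [440.   57.9] [119.9  45.6] 89.2 [0.02  0.121 0.028] 511
[265.9 215.1] [434.8 -83.5] [119.8  46. ] 83.2 [-0.009 -0.11   0.029] 510
--hi
lid [119. 180.] rect [533.4 391. ] [141.4 182.1] 6.4 z 0.073 0.066 0.083 2012
block [116. 171.] rect [551.9 392.7] [76.6 51.3] 27.5 z 0.0977 0.09 0.105 379
btn [177. 173.] rect [554.  201.3] [33.2 35.2] 1.0 z 0.0882 0.079 0.095 93
cons [180. 175.] rect [554.8 201.5] [80.6 80.1] 6.4 z 0.0589 0.052 0.065 456
cons [155. 252.] rect [307. 262.] [ 9.3 35. ] 1.6 z 0.0577 0.052 0.064 37
plinth [ 98. 136.] rect [684.1 484.4] [ 9.3 35.9] 44.5 z 0.0368 0.02 0.052 54
plinth [132. 186.] rect [533.7 373.1] [176.  254.8] 6.3 z 0.0442 0.02 0.052 1148
plinth [174. 188.] rect [513.2 217.5] [ 3.2 3
[... 1438 characters left out ...]
] rect [ 431.1 -110.5] [65.4 46.3] 84.1 z 0.0319 0.011 0.04 282
rightlow [362. 216.] rect [ 442.3 -398.6] [34.9 14.7] 16.9 z 0.0289 0.01 0.048 43
rightlow [382. 251.] rect [ 328.1 -465.7] [120.6  49.4] 24.2 z 0.0256 0.011 0.037 567
rightlow [312. 245.] rect [ 341.4 -236.7] [25.2 85. ] 23.0 z 0.0167 0.011 0.024 178
near [120. 249.] rect [292.9 201.3] [457.2  82. ] 85.1 z 0.0273 0.01 1.304 422
near [250. 252.] rect [313.7 -36. ] [62.1 12.3] 38.8 z 0.0125 0.01 0.017 53
near [157. 257.] rect [291.4 126. ] [ 63.4 312.3] 0.6 z 0.0556 0.011 1.304 299
near [260. 264.] rect [289.6 -55.3] [70.4 11.6] 40.7 z 0.0132 0.01 1.304 35
near [267. 274.] rect [247.1 -92.1] [34.8 11. ] 38.8 z 0.013 0.01 0.017 32
```

Everything fits the sizes given: lid at (533,391), yaw 6.4°, z 0.073; button at (555,202); six ingots of 120x46, with thick ends −y, −y, +y, +y, +y, −y. First I go up, then across inside the press.

apply_moves:
  series: "0 0 -50 0 0 0 0;0 0 -50 0 0 0 0;0 0 -50 0 0 0 0;0 0 -50 0 0 0 0;39 -46 0 0 0 0 0;39 -46 0 0 0 0 0;39 -46 0 0 0 0 0;39 -46 0 0 0 0 0;39 -46 0 0 0 0 0"
  newtons: 40

```text
time_s: 1.23
tool_pos: [0.2807, -0.3379, 0.492]
tool_rot: [-0.0, 0.993, 0.115, -0.0]
force: [1.1, -0.6, 0.3]
opening: 0.0066
gripper_force: 0.0
```

apply_moves:
  series: "39 -46 0 0 0 0 0;39 -46 0 0 0 0 0;39 -46 0 0 0 0 0;39 -46 0 0 0 0 0;39 -46 0 0 0 0 0;39 -46 0 0 0 0 0;39 -46 0 0 0 0 0;39 -46 0 0 0 0 0;39 -46 0 0 0 0 0;39 -46 0 0 0 0 0"

```text
time_s: 2.48
tool_pos: [0.5555, 0.1984, 0.4918]
tool_rot: [0.0, 0.993, 0.115, -0.0]
force: [0.3, -0.3, -0.3]
opening: 0.0007
gripper_force: 0.0
```

apply_moves:
  series: "0 0 20 0 0 -9.6 0;0 0 40 0 0 -9.6 0;0 0 40 0 0 -9.6 0;0 0 40 0 0 -9.6 0;0 0 40 0 0 -9.6 0;0 0 40 0 0 -9.6 0;0 0 40 0 0 -9.6 0;0 0 40 0 0 -9.6 0;0 0 0 0 0 0 0;0 0 0 0 0 0 0"

```text
time_s: 3.72
tool_pos: [0.5551, 0.1976, 0.1935]
tool_rot: [-0.0, 0.708, 0.706, 0.001]
force: [0.2, 1.0, -0.1]
opening: 0.0002
gripper_force: 0.0
```

```bash
cat > go.py <<'E'
# usage: go.py x y z yaw_of_tool_x(deg)   (mm world, TCP target) -> shifts in tool axes now, and turn needed about tool z
import sys
from h import *
def go(x,y,z,yaw):
    s,t,R=st(); d=np.array([x,y,z])-t*1000
    f=R@Ro.from_euler('z',0).as_matrix()
    cur=np.degrees(np.arctan2(R[1,0],R[0,0])); dt=(yaw-cur+180)%360-180
    print('cur',(t*1000).round(1),'yaw',cur.round(2),'tilt z',R[:,2].round(4),'| shift tool',(R.T@d).round(1),'then az',round(-dt,2),'| op',round(s['opening'],4),'gf',round(s['gripper_force'],1),'F',np.round(s['force'],1),'t',round(s['time_s'],2),'q7',round(s['joint_positions'][6],2))
if __name__=='__main__': go(*map(float,sys.argv[1:5]))
E
python3 go.py 554.6 202 170 90
```

```text
cur [555.1 197.6 193.5] yaw 89.81 tilt z [ 9.e-04  9.e-04 -1.e+00] | shift tool [ 4.4 -0.6 23.5] then az -0.19 | op 0.0002 gf 0.0 F [ 0.2  1.  -0.1] t 3.73 q7 -0.95
```

apply_moves:
  series: "4 0 23 0 0 0 0;0 0 10 0 0 0 0;0 0 5 0 0 0 0;0 0 5 0 0 0 0;0 0 3 0 0 0 0;0 0 0 0 0 0 0;0 0 0 0 0 0 0"

```text
time_s: 4.6
tool_pos: [0.555, 0.2012, 0.1466]
tool_rot: [0.0, 0.707, 0.707, 0.0]
force: [1.3, 0.3, 3.1]
opening: 0.0002
gripper_force: 1.7
```

apply_moves:
  series: "0 0 2 0 0 0 0;0 0 1 0 0 0 0;0 0 0 0 0 0 0;0 0 0 0 0 0 0"

```text
time_s: 5.1
tool_pos: [0.5551, 0.2014, 0.1454]
tool_rot: [0.001, 0.707, 0.707, 0.001]
force: [-4.4, -4.9, 24.6]
opening: 0.0003
gripper_force: 12.3
```

Hard against its end at 25 N. I retreat upward and look again.

apply_moves:
  series: "0 0 -15 0 0 0 66;0 0 -60 0 0 0 66;0 0 -60 0 0 0 66;0 -60 -20 0 0 0 66;0 -60 0 0 0 0 66;0 -60 0 0 0 0 66;0 0 0 0 0 0 66"

```text
time_s: 5.98
tool_pos: [0.3712, 0.2008, 0.2978]
tool_rot: [0.001, 0.706, 0.709, -0.001]
force: [1.0, -0.1, -0.2]
opening: 0.0642
gripper_force: 0.0
```

```bash
cat > look.py <<'E'
import sys
from meas import *
def hi(W,p,zlo,zhi,box,mn=15,red=False):
    X,Y,Z=W[...,0],W[...,1],W[...,2]
    m=(X>box[0])&(X<box[1])&(Y>box[2])&(Y<box[3])&(Z>zlo)&(Z<zhi)
    if red:
        h=cv2.cvtColor(p,cv2.COLOR_RGB2HSV); m&=((h[...,0]<8)|(h[...,0]>172))&(h[...,1]>150)
    n,l,s,c=cv2.connectedComponentsWithStats(m.astype(np.uint8),connectivity=4)
    for i in range(1,n):
        if s[i,4]<mn: continue
        P=W[l==i]; r=cv2.minAreaRect((P[:,:2]*1000).astype(np.float32))
        A=np.c_[P[:,:2]-P[:,:2].mean(0),np.ones(len(P))]; k=np.linalg.lstsq(A,P[:,2],rcond=None)[0]
        print(c[i].round(0),'rect',np.round(r[0],1),np.round(r[1],1),round(r[2],1),'z',np.median(P[:,2]).round(4),'fit',k.round(3),s[i,4])
E
python3 - <<'E'
from look import *
p,d=snap('top');W=cloud('top',d)
print('red');hi(W,p,.05,.2,(.5,.62,.15,.26),red=True)
print('blk');hi(W,p,.088,.11,(.4,.7,.27,.52))
from go import go; go(551.9,392.7,200,27.5)
E
```

```text
red
[178. 174.] rect [554.4 200.7] [33.3 33.8] 19.5 z 0.0798 fit [0.042 0.012 0.08 ] 79
blk
[116. 170.] rect [551.5 392.8] [76.9 50.8] 27.3 z 0.0979 fit [-0.004  0.01   0.097] 337
cur [374.  200.6 298.2] yaw 90.11 tilt z [ 0.0013 -0.0024 -1.    ] | shift tool [192.  178.1  98. ] then az 62.61 | op 0.0653 gf 0.0 F [ 2.2  0.3 -0.6] t 6.03 q7 -0.92
```

apply_moves:
  series: "38.4 35.6 0 0 0 0 66;38.4 35.6 0 0 0 0 66;38.4 35.6 0 0 0 0 66;38.4 35.6 0 0 0 0 66;38.4 35.6 0 0 0 0 66;0 0 20 0 0 10.4 66;0 0 20 0 0 10.4 66;0 0 20 0 0 10.4 66;0 0 20 0 0 10.4 66"

```text
time_s: 7.15
tool_pos: [0.5546, 0.3928, 0.2161]
tool_rot: [0.0, 0.914, 0.407, -0.0]
force: [0.1, -0.0, -0.4]
opening: 0.0661
gripper_force: 0.0
```

apply_moves:
  series: "0 0 0 0 0 10.4 66;0 0 0 0 0 10.6 66;0 0 0 0 0 0 66;0 0 0 0 0 0 66"

```text
time_s: 7.65
tool_pos: [0.5538, 0.393, 0.2174]
tool_rot: [0.0, 0.971, 0.239, -0.0]
force: [0.0, 0.2, 0.1]
opening: 0.0658
gripper_force: 0.0
```

```bash
python3 go.py 551.5 392.7 143 27.4
```

```text
cur [553.8 393.  217.4] yaw 27.63 tilt z [-2.e-04 -5.e-04 -1.e+00] | shift tool [-2.2 -0.8 74.4] then az 0.23 | op 0.0658 gf 0.0 F [0.  0.2 0.1] t 7.65 q7 -2.12
```

apply_moves:
  series: "-2 -1 30 0 0 0 66;0 0 30 0 0 0 66;0 0 14 0 0 0 66;0 0 0 0 0 0 66;0 0 0 0 0 0 40;0 0 0 0 0 0 40;0 0 0 0 0 0 40;0 0 0 0 0 0 40"
  newtons: 40

```text
time_s: 8.65
tool_pos: [0.5516, 0.3933, 0.1452]
tool_rot: [-0.0, 0.972, 0.237, 0.001]
force: [0.7, -1.3, 6.9]
opening: 0.0494
gripper_force: 40.0
```

apply_moves:
  series: "0 0 -30 0 0 0 40;0 0 -40 0 0 0 40;0 0 0 0 0 -10.4 40;0 0 0 0 0 -10.4 40;0 0 0 0 0 -10.4 40;0 0 0 0 0 -10.4 40;0 0 0 0 0 -10.4 40;0 0 0 0 0 -10.4 40;0 0 0 0 0 0 40"

```text
time_s: 9.78
tool_pos: [0.5508, 0.3923, 0.2128]
tool_rot: [-0.0, 0.709, 0.706, -0.001]
force: [0.2, 0.5, -6.8]
opening: 0.0498
gripper_force: 40.0
```

```bash
python3 go.py 400 228 76 90
```

```text
cur [550.8 392.3 212.8] yaw 89.75 tilt z [-0.0018 -0.0011 -1.    ] | shift tool [-164.8 -149.9  137.3] then az -0.25 | op 0.0498 gf 40.0 F [ 0.2  0.5 -6.8] t 9.78 q7 -1.17
```

apply_moves:
  series: "-41 -37.5 0 0 0 0 40;-41 -37.5 0 0 0 0 40;-41 -37.5 0 0 0 0 40;-41 -37.5 0 0 0 0 40;0 0 50 0 0 0 40;0 0 50 0 0 0 40;0 0 30 0 0 0 40;0 0 4 0 0 0 40;0 0 3 0 0 0 40;0 0 0 0 0 0 40"

```text
time_s: 11.02
tool_pos: [0.4012, 0.23, 0.078]
tool_rot: [0.0, 0.709, 0.706, 0.001]
force: [0.0, -0.5, -6.5]
opening: 0.0494
gripper_force: 40.0
```

apply_moves:
  series: "0 0 3 0 0 0 40;0 0 3 0 0 0 40;0 0 0 0 0 0 40;0 0 0 0 0 0 40"

```text
time_s: 11.52
tool_pos: [0.4011, 0.2303, 0.0735]
tool_rot: [0.001, 0.708, 0.706, 0.001]
force: [-6.7, -6.5, 35.7]
opening: 0.0499
gripper_force: 40.0
```

apply_moves:
  series: "0 0 -3 0 0 0 66;0 0 0 0 0 0 66;0 0 0 0 0 0 66;0 0 -50 0 0 0 66;0 0 -60 0 0 0 66;0 0 0 0 0 0 66"

```text
time_s: 12.28
tool_pos: [0.402, 0.2312, 0.1874]
tool_rot: [0.001, 0.708, 0.706, 0.003]
force: [0.4, 0.4, -0.6]
opening: 0.0662
gripper_force: 0.0
```

Run:
```python
from look import *
from go import go
p,d=snap('top');W=cloud('top',d)
hi(W,p,.015,.035,(.34,.47,.15,.29),60); hi(W,p,.05,.2,(.5,.62,.15,.26),red=True)
for o in ingots(p,W,box=(.4,.68,-.16,.13)): print(*o)
go(535.5,64.6,140,86.6)
```

```text
[178. 174.] rect [554.8 200.9] [33.6 33.4] 19.3 z 0.0794 fit [ 0.03  -0.013  0.08 ] 77
[224.7 154.9] [632.8  59. ] [120.   46.8] 86.1 [-0.002 -0.114  0.029] 468
[269.1 159.9] [619.5 -89.8] [119.8  45.8] 82.3 [-0.006 -0.112  0.029] 477
[221.7 183.5] [534.9  64.6] [119.9  46.2] 86.4 [0.019 0.117 0.029] 493
[268.  185.2] [534.3 -88.8] [119.7  46.4] 86.7 [-0.006  0.12   0.029] 491
[225.7 211.5] [440.6  57.2] [118.5  46.3] 88.3 [-0.034  0.122  0.028] 405
[265.9 215.1] [434.7 -83.6] [120.   45.9] 83.1 [-0.011 -0.116  0.029] 510
cur [401.4 229.9 185.4] yaw 89.77 tilt z [ 0.0032  0.0013 -1.    ] | shift tool [-164.9  134.6   45.6] then az 3.17 | op 0.0661 gf 0.0 F [-0.2  0.1 -0.7] t 12.32 q7 -1.19
```

apply_moves:
  series: "-41.5 34 0 0 0 0 66;-41.5 34 0 0 0 0 66;-41.5 34 0 0 0 0 66;-41.5 34 0 0 0 3.2 66;0 0 45 0 0 0 66;0 0 0 0 0 0 66"

```text
time_s: 13.08
tool_pos: [0.5336, 0.0617, 0.1352]
tool_rot: [-0.002, 0.728, 0.686, -0.003]
force: [-0.4, -0.1, 0.9]
opening: 0.066
gripper_force: 0.0
```

```bash
python3 go.py 535.2 64.6 73 86.5
```

```text
cur [533.6  61.7 135.2] yaw 86.6 tilt z [-0.0076 -0.0013 -1.    ] | shift tool [ 3.1  1.9 62.2] then az 0.1 | op 0.066 gf 0.0 F [-0.4 -0.1  0.9] t 13.07 q7 -0.88
```

apply_moves:
  series: "3 2 30 0 0 0 66;0 0 32 0 0 0 66;0 0 0 0 0 0 66;0 0 0 0 0 0 40;0 0 0 0 0 0 40;0 0 0 0 0 0 40;0 0 -40 0 0 0 40;0 0 -60 0 0 0 40;0 0 -50 0 0 0 40;0 0 0 0 0 0 40"

```text
time_s: 14.32
tool_pos: [0.5399, 0.0668, 0.231]
tool_rot: [0.002, 0.728, 0.686, 0.003]
force: [0.2, -0.3, -4.0]
opening: 0.0455
gripper_force: 40.0
```

```bash
python3 go.py 533.4 391 160 96.4
```

```text
cur [539.9  66.8 231. ] yaw 86.6 tilt z [ 7.e-03  8.e-04 -1.e+00] | shift tool [323.2 -26.2  71.2] then az -9.8 | op 0.0455 gf 40.0 F [ 0.2 -0.3 -4. ] t 14.32 q7 -0.78
```

apply_moves:
  series: "54 -4.4 0 0 0 0 40;54 -4.4 0 0 0 0 40;54 -4.4 0 0 0 0 40;54 -4.4 0 0 0 0 40;54 -4.4 0 0 0 0 40;53 -4.2 0 0 0 0 40;0 0 40 0 0 -9.8 40;0 0 0 0 0 0 40;0 0 0 0 0 0 40"

```text
time_s: 15.45
tool_pos: [0.5315, 0.3889, 0.1869]
tool_rot: [0.0, 0.668, 0.744, -0.001]
force: [0.7, 0.9, -2.7]
opening: 0.0456
gripper_force: 40.0
```

```bash
python3 go.py 533.4 391 148 96.4
```

```text
cur [531.5 388.9 186.9] yaw 96.15 tilt z [-7.e-04 -9.e-04 -1.e+00] | shift tool [ 1.9  2.1 38.9] then az -0.25 | op 0.0456 gf 40.0 F [ 0.7  0.9 -2.7] t 15.45 q7 -1.12
```

apply_moves:
  series: "2 2 25 0 0 0 40;0 0 13 0 0 0 40;0 0 3 0 0 0 40;0 0 2 0 0 0 40;0 0 0 0 0 0 40;0 0 0 0 0 0 40"

```text
time_s: 16.2
tool_pos: [0.5331, 0.3915, 0.1477]
tool_rot: [0.001, 0.667, 0.745, 0.0]
force: [-7.3, -13.6, 33.6]
opening: 0.0458
gripper_force: 40.0
```

apply_moves:
  series: "0 0 -3 0 0 0 40;0 0 0 0 0 0 62;0 0 0 0 0 0 62;0 0 -60 0 0 0 66;0 0 -60 0 0 0 66;-60 0 0 0 0 0 66;-60 16 0 0 0 0 66;-60 16 0 0 0 0 66;-60 16 0 0 0 0 66;-60 16 0 0 0 0 66"

```text
time_s: 17.45
tool_pos: [0.6307, 0.0992, 0.2668]
tool_rot: [0.0, 0.666, 0.746, 0.0]
force: [2.0, 0.3, 0.0]
opening: 0.0661
gripper_force: 0.0
```

Run:
```python
from look import *
from go import go
p,d=snap('top');W=cloud('top',d)
hi(W,p,.088,.12,(.43,.65,.29,.5),60); hi(W,p,.015,.035,(.34,.47,.15,.29),60)
go(632.8,58.8,140,86.5)
```

```text
[116. 177.] rect [533.3 388.3] [ 47.3 118.7] 6.1 z 0.0996 fit [0.019 0.119 0.099] 588
[169. 223.] rect [401.2 229.6] [49.6 75.7] 1.2 z 0.0268 fit [0.014 0.007 0.027] 347
cur [634.7  88.3 265.4] yaw 95.74 tilt z [ 6.0e-04 -6.3e-03 -1.0e+00] | shift tool [-28.3  -4.8 125.6] then az 9.24 | op 0.066 gf 0.0 F [ 3.9 -8.7 -1.1] t 17.5 q7 -0.59
```

apply_moves:
  series: "-28 -5 60 0 0 0 66;0 0 50 0 0 9.2 66;0 0 0 0 0 0 66;0 0 0 0 0 0 66"

```text
time_s: 18.0
tool_pos: [0.6289, 0.076, 0.1624]
tool_rot: [0.0, 0.722, 0.691, 0.001]
force: [0.9, 0.4, 0.9]
opening: 0.066
gripper_force: 0.0
```

```bash
python3 go.py 632.8 58.9 73 86.5
```

```text
cur [628.9  76.  162.4] yaw 87.48 tilt z [ 0.0017  0.0013 -1.    ] | shift tool [-17.    4.5  89.4] then az 0.98 | op 0.066 gf 0.0 F [0.9 0.4 0.9] t 18.0 q7 -0.78
```

apply_moves:
  series: "-17 4.5 40 0 0 0.9 66;0 0 48 0 0 0 66;0 0 1 0 0 0 66;0 0 0 0 0 0 66;0 0 0 0 0 0 40;0 0 0 0 0 0 40;0 0 0 0 0 0 40"

```text
time_s: 18.88
tool_pos: [0.6323, 0.0574, 0.0725]
tool_rot: [0.0, 0.729, 0.684, 0.0]
force: [-1.0, -0.2, 7.6]
opening: 0.0463
gripper_force: 40.0
```

```bash
python3 go.py 632.8 58.9 240 86.5
```

```text
cur [632.3  57.4  72.5] yaw 86.32 tilt z [ 0.0013 -0.     -1.    ] | shift tool [   1.6    0.6 -167.5] then az -0.18 | op 0.0463 gf 40.0 F [-1.  -0.2  7.6] t 18.88 q7 -0.85
```

apply_moves:
  series: "0 0 -50 0 0 0 40;0 0 -60 0 0 0 40;0 0 -58 0 0 0 40;54 -22 0 0 0 0 40;54 -22 0 0 0 0 40;54 -22 0 0 0 0 40;54 -20 0 0 0 0 40;54 -20 0 0 0 0 40;54 -14 0 0 0 -10 40;0 0 0 0 6.65 0 40"

```text
time_s: 20.12
tool_pos: [0.5256, 0.3984, 0.2399]
tool_rot: [-0.047, 0.659, 0.75, 0.04]
force: [0.1, -0.9, -5.6]
opening: 0.046
gripper_force: 40.0
```

```bash
cat > place.py <<'E'
# place.py cx cy cz yaw pitch L offx : object centre target (mm), tool x yaw, pitch (ay), centre = L ahead of TCP, offx along tool x
import sys
from h import *
cx,cy,cz,yaw,pit,L,off=map(float,sys.argv[1:8])
T=Ro.from_euler('z',yaw,degrees=True).as_matrix()@np.diag([1,-1,-1])@Ro.from_euler('y',pit,degrees=True).as_matrix()
tgt=np.array([cx,cy,cz])-T@np.array([off,0,L])
s,t,R=st()
rv=np.degrees(Ro.from_matrix(R.T@T).as_rotvec())
d=tgt-t*1000
print('cur',(t*1000).round(1),'target',tgt.round(1),'world d',d.round(1),'| shift tool',(R.T@d).round(1),'then turn',rv.round(2),'op',round(s['opening'],4),'gf',round(s['gripper_force'],1),'F',np.round(s['force'],1),'t',round(s['time_s'],2),'q7',round(s['joint_positions'][6],2))
E
python3 place.py 533.4 390 114.5 96.4 6.65 56 1.5
```

```text
cur [525.6 398.4 239.9] target [534.3 382.1 169.9] world d [  8.7 -16.3 -70. ] | shift tool [-25.7   6.7  67.3] then turn [-0.25 -0.4   0.97] op 0.046 gf 40.0 F [ 0.1 -0.9 -5.6] t 20.12 q7 -1.04
```

apply_moves:
  series: "-24.3 6.7 25 0 0 1 40;0 0 30 0 0 0 40;0 0 0 0 0 0 40;0 0 0 0 0 0 40"

```text
time_s: 20.62
tool_pos: [0.5414, 0.372, 0.183]
tool_rot: [-0.044, 0.672, 0.738, 0.039]
force: [-0.2, 0.1, -4.3]
opening: 0.0457
gripper_force: 40.0
```

```bash
python3 place.py 533.4 390 114.5 96.4 6.65 56 1.5
```

```text
cur [541.4 372.  183. ] target [534.3 382.1 169.9] world d [ -7.1  10.1 -13. ] | shift tool [ 9.1 -6.1 14.2] then turn [ 0.01 -0.04 -1.03] op 0.0457 gf 40.0 F [-0.2  0.1 -4.3] t 20.62 q7 -1.06
```

apply_moves:
  series: "9.5 -6 0 0 0 -1 40;0 0 7 0 0 0 40;-0.5 0 5 0 0 0 40;0 0 2 0 0 0 40;0 0 0 0 0 0 40;0 0 0 0 0 0 40"

```text
time_s: 21.38
tool_pos: [0.5345, 0.3811, 0.1701]
tool_rot: [-0.043, 0.666, 0.744, 0.039]
force: [-4.4, -5.2, 8.1]
opening: 0.0459
gripper_force: 40.0
```

```bash
python3 place.py 533.4 390 114.5 96.4 6.65 56 1.5
```

```text
cur [534.5 381.1 170.1] target [534.3 382.1 169.9] world d [-0.2  0.9 -0.2] | shift tool [ 0.9 -0.1  0.3] then turn [ 0.02  0.03 -0.09] op 0.0459 gf 40.0 F [-4.4 -5.2  8.1] t 21.38 q7 -1.08
```

apply_moves:
  series: "0 0 0 0 0 0 62;0 0 0 0 0 0 62;0 0 0 0 0 0 62;0 0 -40 0 0 0 66;0 0 -40 0 0 0 66;0 0 0 0 -6.65 7.7 66;-56 -15 0 0 0 0 66;-56 -15 0 0 0 0 66;-56 -15 0 0 0 0 66;-56 -15 0 0 0 0 66"

```text
time_s: 22.62
tool_pos: [0.4698, 0.1481, 0.2492]
tool_rot: [-0.002, 0.715, 0.699, -0.003]
force: [1.5, -1.2, 1.0]
opening: 0.0659
gripper_force: 0.0
```

apply_moves:
  series: "-56 -15 0 0 0 0 66;-30 -15 0 0 0 0 66;0 0 50 0 0 0 66;0 0 0 0 0 0 66;0 0 0 0 0 0 66"

```text
time_s: 23.25
tool_pos: [0.4384, 0.0656, 0.2008]
tool_rot: [-0.003, 0.715, 0.699, -0.002]
force: [-0.1, -0.0, -0.6]
opening: 0.0663
gripper_force: 0.0
```

Run:
```python
from look import *
from go import go
p,d=snap('top');W=cloud('top',d)
hi(W,p,.113,.145,(.43,.65,.29,.5),60);hi(W,p,.05,.2,(.5,.62,.15,.26),red=True)
go(440.4,57.6,73,88.8)
```

```text
[115. 176.] rect [533.7 386.6] [ 47.6 121.3] 6.3 z 0.1264 fit [0.048 0.011 0.126] 610
[178. 174.] rect [553.6 200.2] [36.6 33.7] 25.6 z 0.0797 fit [-0.041  0.071  0.08 ] 86
cur [438.7  65.7 201. ] yaw 88.75 tilt z [-6.1e-03  4.0e-04 -1.0e+00] | shift tool [ -8.1   2.7 128. ] then az -0.05 | op 0.066 gf 0.0 F [-0.8 -0.1  0.1] t 23.3 q7 -0.8
```

apply_moves:
  series: "-8 2.7 50 0 0 0 66;0 0 60 0 0 0 66;0 0 18 0 0 0 66;0 0 0.5 0 0 0 66;0 0 0 0 0 0 66;0 0 0 0 0 0 40;0 0 0 0 0 0 40;0 0 0 0 0 0 40"

```text
time_s: 24.3
tool_pos: [0.4399, 0.0561, 0.0717]
tool_rot: [-0.002, 0.716, 0.699, -0.003]
force: [-1.1, -1.4, 6.3]
opening: 0.0458
gripper_force: 40.0
```

```bash
python3 go.py 440.4 57.6 240 88.8
```

```text
cur [439.9  56.1  71.7] yaw 88.62 tilt z [-6.5e-03 -8.0e-04 -1.0e+00] | shift tool [   1.4   -0.6 -168.3] then az -0.18 | op 0.0458 gf 40.0 F [-1.1 -1.4  6.3] t 24.3 q7 -1.03
```

apply_moves:
  series: "0 0 -50 0 0 0 40;0 0 -60 0 0 0 40;0 0 -60 0 0 0 40;55 15 0 0 0 0 40;55 15 0 0 0 0 40;55 15 0 0 0 0 40;55 15 0 0 0 0 40;55 15 0 0 0 0 40;50 13 0 0 0 0 40;0 0 0 0 0 0 40"

```text
time_s: 25.55
tool_pos: [0.5348, 0.3834, 0.2391]
tool_rot: [-0.004, 0.714, 0.7, -0.003]
force: [-0.4, -0.8, -4.6]
opening: 0.0456
gripper_force: 40.0
```

apply_moves:
  series: "0 0 0 0 0 -10.7 40;0 0 0 0 0 -10.7 40;0 0 0 0 0 -10.7 40;0 0 0 0 0 -10.7 40;0 0 0 0 0 -10.7 40;0 0 0 0 0 -10.7 40;0 0 0 0 0 -10.7 40;0 0 0 0 0 -10.7 40;0 0 0 0 0 -10.7 40;0 0 0 0 0 0 40"

```text
time_s: 26.8
tool_pos: [0.5366, 0.3778, 0.2393]
tool_rot: [-0.004, -0.042, 0.999, -0.001]
force: [-0.1, 0.5, -4.9]
opening: 0.0457
gripper_force: 40.0
```

```bash
python3 place.py 533.5 390 141.5 186.4 0 55.2 1.5
```

```text
cur [536.6 377.8 239.3] target [535.  390.2 196.7] world d [ -1.6  12.4 -42.6] | shift tool [ 0.2 12.5 42.6] then turn [-0.07 -0.51 -1.57] op 0.0457 gf 40.0 F [-0.1  0.5 -4.9] t 26.8 q7 0.35
```

apply_moves:
  series: "0 12.5 15 0 -0.5 -1.6 40;0 0 17 0 0 0 40;0 0 0 0 0 0 40;0 0 0 0 0 0 40"

```text
time_s: 27.3
tool_pos: [0.5353, 0.3915, 0.208]
tool_rot: [0.0, -0.057, 0.998, 0.0]
force: [-1.1, -0.3, -4.2]
opening: 0.0457
gripper_force: 40.0
```

```bash
python3 place.py 533.5 390 141.5 186.4 0 55.2 1.5
```

```text
cur [535.3 391.5 208. ] target [535.  390.2 196.7] world d [ -0.3  -1.3 -11.3] | shift tool [ 0.4 -1.3 11.3] then turn [0.01 0.03 0.1 ] op 0.0457 gf 40.0 F [-1.1 -0.3 -4.2] t 27.3 q7 0.34
```

apply_moves:
  series: "0 -1.3 7 0 0 0 40;0 0 3 0 0 0 40;0 0 2 0 0 0 40;0 0 0 0 0 0 40;0 0 0 0 0 0 40"

```text
time_s: 27.92
tool_pos: [0.5356, 0.3899, 0.197]
tool_rot: [0.001, -0.057, 0.998, -0.0]
force: [-2.0, -5.0, 6.5]
opening: 0.0455
gripper_force: 39.9
```

apply_moves:
  series: "0 0 0 0 0 0 62;0 0 0 0 0 0 62;0 0 -40 0 0 0 62;0 0 -40 0 0 0 66;19 -57 0 0 0 0 66;19 -57 0 0 0 0 66;19 -57 0 0 0 0 66;19 -57 0 0 0 0 66;19 -57 0 0 0 0 66;19 -57 0 0 0 0 66"

```text
time_s: 29.18
tool_pos: [0.4607, 0.0359, 0.2761]
tool_rot: [0.001, -0.057, 0.998, 0.0]
force: [0.6, -0.6, 1.4]
opening: 0.0659
gripper_force: 0.0
```

apply_moves:
  series: "19 -57 0 0 0 10.6 66;0 -50 0 0 0 10.6 66;0 0 0 0 0 10.6 66;0 0 0 0 0 10.6 66;0 0 0 0 0 10.6 66;0 0 0 0 0 10.6 66;0 0 0 0 0 10.6 66;0 0 0 0 0 10.6 66;0 0 0 0 0 10.6 66;0 0 0 0 0 7 66"

```text
time_s: 30.42
tool_pos: [0.4453, -0.0707, 0.2761]
tool_rot: [0.001, 0.744, 0.669, 0.001]
force: [0.2, 0.2, -0.7]
opening: 0.066
gripper_force: 0.0
```

apply_moves:
  series: "0 0 50 0 0 0 66;0 0 20 0 0 0 66;0 0 0 0 0 0 66"

```text
time_s: 30.8
tool_pos: [0.4445, -0.0706, 0.205]
tool_rot: [-0.001, 0.742, 0.67, -0.0]
force: [-0.2, -0.3, -0.3]
opening: 0.0661
gripper_force: 0.0
```

Run:
```python
from look import *
from go import go
p,d=snap('top');W=cloud('top',d)
hi(W,p,.142,.172,(.43,.65,.29,.5),60);hi(W,p,.05,.2,(.5,.62,.15,.26),red=True)
go(434.7,-83.5,73,83.1)
```

```text
[111. 175.] rect [533.5 388.6] [120.8  47.5] 6.8 z 0.1539 fit [-0.107  0.04   0.154] 642
[178. 174.] rect [554.1 201.1] [34.1 33.7] 17.6 z 0.0798 fit [0.016 0.039 0.08 ] 79
cur [445.2 -70.6 206. ] yaw 84.2 tilt z [ 6.e-04  1.e-03 -1.e+00] | shift tool [-14.   -9.3 133. ] then az 1.1 | op 0.0662 gf 0.0 F [ 1.2 -0.1  0.1] t 30.85 q7 -0.41
```

#3 is in place, thick end towards −x. Now ingot F.

apply_moves:
  series: "-14 -9.3 50 0 0 1.1 66;0 0 60 0 0 0 66;0 0 23 0 0 0 66;0 0 0.5 0 0 0 66;0 0 0 0 0 0 66;0 0 0 0 0 0 40;0 0 0 0 0 0 40;0 0 0 0 0 0 40"

```text
time_s: 31.85
tool_pos: [0.4348, -0.0843, 0.0731]
tool_rot: [0.001, 0.749, 0.663, 0.001]
force: [-2.4, -0.3, 8.0]
opening: 0.0457
gripper_force: 40.0
```

```bash
python3 go.py 434.7 -83.5 260 83.1
```

```text
cur [434.8 -84.3  73.1] yaw 83.02 tilt z [ 1.7e-03 -3.0e-04 -1.0e+00] | shift tool [ 8.000e-01  1.000e-01 -1.869e+02] then az -0.08 | op 0.0457 gf 40.0 F [-2.4 -0.3  8. ] t 31.85 q7 -0.64
```

apply_moves:
  series: "0 0 -50 0 0 0 40;0 0 -60 0 0 0 40;0 0 -60 0 0 0 40;0 0 -50 0 0 0 40;53.5 4.4 0 0 0 0 40;53.5 4.4 0 0 0 0 40;53.5 4.4 0 0 0 0 40;53.5 4.4 0 0 0 0 40;53.5 4.4 0 0 0 0 40;53.5 4.4 0 0 0 0 40"

```text
time_s: 33.1
tool_pos: [0.4994, 0.2324, 0.292]
tool_rot: [0.0, 0.749, 0.663, -0.0]
force: [0.5, -0.1, -3.5]
opening: 0.0455
gripper_force: 40.0
```

apply_moves:
  series: "53.5 4.4 0 0 0 0 40;53.5 4.4 0 0 0 0 40;53.5 4.4 0 0 0 0 40;0 0 0 0 0 -10.6 40;0 0 0 0 0 -10.6 40;0 0 0 0 0 -10.6 40;0 0 0 0 0 -10.6 40;0 0 0 0 0 -10.6 40;0 0 0 0 0 -10.6 40;0 0 0 0 0 -10.6 40"

```text
time_s: 34.35
tool_pos: [0.5319, 0.3883, 0.2919]
tool_rot: [0.0, 0.194, 0.981, -0.001]
force: [-0.5, -0.2, -5.0]
opening: 0.0454
gripper_force: 40.0
```

apply_moves:
  series: "0 0 0 0 0 -10.6 40;0 0 0 0 0 -10.6 40;0 0 0 0 0 -8 40;0 0 0 0 6.65 0 40;0 0 0 0 0 0 40;0 0 0 0 0 0 40"

```text
time_s: 35.1
tool_pos: [0.5319, 0.3889, 0.2922]
tool_rot: [-0.057, -0.056, 0.997, -0.003]
force: [-0.7, 0.3, -3.5]
opening: 0.0459
gripper_force: 40.0
```

```bash
python3 place.py 533.4 390 168.5 186.4 6.65 56.6 0.8
```

```text
cur [531.9 388.9 292.2] target [540.7 390.8 224.6] world d [  8.8   1.9 -67.6] | shift tool [-16.6   0.9  66.1] then turn [-0.01  0.13  0.04] op 0.0459 gf 40.0 F [-0.7  0.3 -3.5] t 35.1 q7 0.46
```

apply_moves:
  series: "-15.4 0.9 26 0 0 0 40;0 0 30 0 0 0 40;0 0 0 0 0 0 40;0 0 0 0 0 0 40"

```text
time_s: 35.6
tool_pos: [0.541, 0.3911, 0.2355]
tool_rot: [-0.057, -0.056, 0.997, -0.003]
force: [-0.5, 0.8, -4.6]
opening: 0.0457
gripper_force: 40.0
```

```bash
python3 place.py 533.4 390 168.5 186.4 6.65 56.6 0.8
```

```text
cur [541.  391.1 235.5] target [540.7 390.8 224.6] world d [ -0.3  -0.3 -10.9] | shift tool [-1.  -0.3 10.9] then turn [0.03 0.08 0.05] op 0.0457 gf 40.0 F [-0.5  0.8 -4.6] t 35.6 q7 0.45
```

apply_moves:
  series: "-0.7 0 6 0 0 0 40;-0.3 0 3 0 0 0 40;0 0 2 0 0 0 40;0 0 0 0 0 0 40;0 0 0 0 0 0 40"

```text
time_s: 36.22
tool_pos: [0.5407, 0.3908, 0.2251]
tool_rot: [-0.057, -0.056, 0.997, -0.003]
force: [-0.2, -3.5, 6.5]
opening: 0.0459
gripper_force: 40.0
```

apply_moves:
  series: "0 0 0 0 0 0 62;0 0 0 0 0 0 62;0 0 -40 0 0 0 62;0 0 -40 0 0 0 66;0 0 0 0 -6.65 0 66;6.5 -53 0 0 0 0 66;6.5 -53 0 0 0 0 66;6.5 -53 0 0 0 0 66;6.5 -53 0 0 0 0 66;6.5 -53 0 0 0 0 66"

```text
time_s: 37.48
tool_pos: [0.5469, 0.1233, 0.3035]
tool_rot: [0.001, -0.056, 0.998, 0.0]
force: [1.0, -0.6, -0.2]
opening: 0.0663
gripper_force: 0.0
```

apply_moves:
  series: "6.5 -53 0 0 0 0 66;6.5 -53 0 0 0 0 66;6.5 -53 0 0 0 0 66;6.5 -53 0 0 0 0 66;0 0 20 0 0 10.6 66;0 0 20 0 0 10.6 66;0 0 20 0 0 10.6 66;0 0 20 0 0 10.6 66;0 0 0 0 0 10.6 66;0 0 0 0 0 10.6 66"

```text
time_s: 38.72
tool_pos: [0.5449, -0.0883, 0.2232]
tool_rot: [0.0, 0.481, 0.877, 0.001]
force: [0.4, -0.2, 0.4]
opening: 0.0661
gripper_force: 0.0
```

apply_moves:
  series: "0 0 0 0 0 10.6 66;0 0 0 0 0 10.6 66;0 0 0 0 0 10.6 66;0 0 0 0 0 4 66;0 0 0 0 0 0 66;0 0 0 0 0 0 66"

```text
time_s: 39.48
tool_pos: [0.5451, -0.0885, 0.2235]
tool_rot: [0.0, 0.724, 0.689, 0.001]
force: [0.3, 0.3, 0.6]
opening: 0.0662
gripper_force: 0.0
```

Run:
```python
from look import *
from go import go
p,d=snap('top');W=cloud('top',d); snap('scene','s4.png')
hi(W,p,.17,.2,(.43,.65,.29,.5),60);hi(W,p,.05,.2,(.5,.62,.15,.26),red=True)
go(534.1,-88.8,73,86.6)
```

```text
[108. 172.] rect [533.9 388.6] [121.6  47.1] 7.9 z 0.1809 fit [-0.     0.042  0.181] 675
[178. 174.] rect [554.9 200.7] [33.1 33.9] 27.5 z 0.0801 fit [0.01  0.005 0.08 ] 78
cur [545.1 -88.6 223.5] yaw 87.1 tilt z [ 9.e-04  6.e-04 -1.e+00] | shift tool [ -0.8 -11.1 150.4] then az 0.5 | op 0.066 gf 0.0 F [-0.6  0.2 -0.7] t 39.58 q7 -0.34
```

View pics/s4.png

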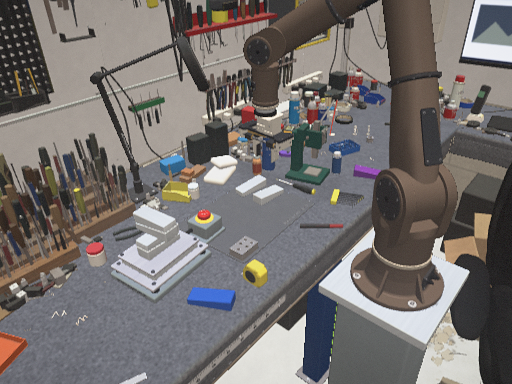

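The pile of four stands level at (155,225), the block lies at (243,246), and two ingots are left at (252,185) and (268,194).

apply_moves:
  series: "-0.8 -11 50 0 0 0.5 66;0 0 60 0 0 0 66;0 0 40 0 0 0 66;0 0 1 0 0 0 66;0 0 0 0 0 0 66;0 0 0 0 0 0 40;0 0 0 0 0 0 40;0 0 0 0 0 0 40"

```text
time_s: 40.58
tool_pos: [0.5342, -0.089, 0.0729]
tool_rot: [0.0, 0.728, 0.685, 0.0]
force: [-1.0, -1.1, 3.2]
opening: 0.0456
gripper_force: 40.0
```

```bash
python3 go.py 534.1 -88.8 290 86.6; python3 go.py 533.4 389 300 96.4
```

```text
cur [534.2 -89.   72.9] yaw 86.53 tilt z [ 0.0012  0.     -1.    ] | shift tool [ 2.000e-01  2.000e-01 -2.171e+02] then az -0.07 | op 0.0456 gf 40.0 F [-1.  -1.1  3.2] t 40.58 q7 -0.52
cur [534.2 -89.   72.9] yaw 86.53 tilt z [ 0.0012  0.     -1.    ] | shift tool [ 477.1  -29.5 -227.1] then az -9.87 | op 0.0456 gf 40.0 F [-1.  -1.1  3.2] t 40.58 q7 -0.52
```

apply_moves:
  series: "0 0 -50 0 0 0 40;0 0 -60 0 0 0 40;0 0 -60 0 0 0 40;0 0 -60 0 0 0 40;53 -3.3 0 0 0 0 40;53 -3.3 0 0 0 0 40;53 -3.3 0 0 0 0 40;53 -3.3 0 0 0 0 40;53 -3.3 0 0 0 0 40;53 -3.3 0 0 0 0 40"

```text
time_s: 41.82
tool_pos: [0.533, 0.2308, 0.3021]
tool_rot: [0.0, 0.728, 0.685, -0.0]
force: [0.9, -0.1, -4.2]
opening: 0.0459
gripper_force: 40.0
```

apply_moves:
  series: "53 -3.3 0 0 0 0 40;53 -3.3 0 0 0 0 40;53 -3.3 0 0 0 0 40;0 0 0 0 0 -9.9 40;0 0 0 0 0 0 40;0 0 0 0 0 0 40"

```text
time_s: 42.58
tool_pos: [0.5336, 0.3877, 0.3021]
tool_rot: [0.0, 0.668, 0.744, -0.0]
force: [0.1, -1.0, -4.1]
opening: 0.046
gripper_force: 40.0
```

```bash
python3 place.py 533.4 390 195.5 96.4 0 56.4 0.2
```

```text
cur [533.6 387.7 302.1] target [533.4 389.8 251.9] world d [ -0.2   2.1 -50.2] | shift tool [ 2.1  0.  50.2] then turn [ 0.02  0.05 -0.25] op 0.046 gf 40.0 F [ 0.1 -1.  -4.1] t 42.58 q7 -0.96
```

apply_moves:
  series: "2 0 22 0 0 0 40;0 0 20 0 0 0 40;0 0 4 0 0 0 40;0 0 3 0 0 0 40;0 0 2 0 0 0 40;0 0 0 0 0 0 40;0 0 0 0 0 0 40"

```text
time_s: 43.45
tool_pos: [0.5331, 0.3912, 0.2524]
tool_rot: [0.0, 0.666, 0.746, 0.001]
force: [-0.2, -0.6, 0.9]
opening: 0.0459
gripper_force: 40.0
```

apply_moves:
  series: "0 0 0 0 0 0 62;0 0 0 0 0 0 62;0 0 -40 0 0 0 62;0 0 -40 0 0 0 66;-54 3.6 0 0 0 0 66;-54 3.6 0 0 0 0 66;-54 3.6 0 0 0 0 66;-54 3.6 0 0 0 0 66;-54 3.6 0 0 0 0 66;-54 3.6 0 0 0 0 66"

```text
time_s: 44.7
tool_pos: [0.5909, 0.0697, 0.3319]
tool_rot: [0.001, 0.666, 0.746, 0.001]
force: [1.2, -0.3, 0.7]
opening: 0.0661
gripper_force: 0.0
```

apply_moves:
  series: "-54 3.6 0 0 0 0 66;-54 3.6 0 0 0 0 66;-54 3.6 0 0 0 0 66;0 0 40 0 0 7 66;0 0 40 0 0 7 66;0 0 40 0 0 0 66;0 0 0 0 0 0 66;0 0 0 0 0 0 66"

```text
time_s: 45.7
tool_pos: [0.6205, -0.0879, 0.2132]
tool_rot: [0.001, 0.752, 0.659, 0.001]
force: [-0.0, 0.2, 0.2]
opening: 0.0658
gripper_force: 0.0
```

Run:
```python
from look import *
from go import go
p,d=snap('top');W=cloud('top',d)
hi(W,p,.195,.23,(.43,.65,.29,.5),60);hi(W,p,.05,.2,(.5,.62,.15,.26),red=True)
go(619.6,-89.8,73,82.6)
```

```text
[103. 170.] rect [533.  389.6] [ 47.2 119.2] 6.2 z 0.2075 fit [0.031 0.115 0.208] 713
[178. 174.] rect [554.2 200.7] [34.4 34.4] 17.8 z 0.0797 fit [ 0.057 -0.012  0.08 ] 80
cur [620.8 -87.9 213.7] yaw 82.45 tilt z [ 3.8e-03  5.0e-04 -1.0e+00] | shift tool [ -2.1  -1.4 140.7] then az -0.15 | op 0.0659 gf 0.0 F [0.3 0.2 0.3] t 45.75 q7 -0.45
```

apply_moves:
  series: "-2 -1.4 50 0 0 0 66;0 0 60 0 0 0 66;0 0 30 0 0 0 66;0 0 1 0 0 0 66;0 0 0 0 0 0 66;0 0 0 0 0 0 40;0 0 0 0 0 0 40;0 0 0 0 0 0 40"

```text
time_s: 46.75
tool_pos: [0.6187, -0.0902, 0.0713]
tool_rot: [0.001, 0.752, 0.659, 0.001]
force: [0.6, -1.0, 3.7]
opening: 0.0455
gripper_force: 40.0
```

```bash
python3 go.py 533.4 389 330 96.4
```

```text
cur [618.7 -90.2  71.3] yaw 82.42 tilt z [ 2.3e-03  1.0e-04 -1.0e+00] | shift tool [ 463.9 -147.2 -258.9] then az -13.98 | op 0.0455 gf 40.0 F [ 0.6 -1.   3.7] t 46.75 q7 -0.56
```

apply_moves:
  series: "0 0 -50 0 0 0 40;0 0 -60 0 0 0 40;0 0 -60 0 0 0 40;0 0 -60 0 0 0 40;0 0 -30 0 0 0 40;51.5 -16.3 0 0 0 0 40;51.5 -16.3 0 0 0 0 40;51.5 -16.3 0 0 0 0 40;51.5 -16.3 0 0 0 0 40;51.5 -16.3 0 0 0 0 40"

```text
time_s: 48.0
tool_pos: [0.5701, 0.1771, 0.3301]
tool_rot: [0.0, 0.752, 0.659, -0.0]
force: [0.4, -0.0, -3.4]
opening: 0.0456
gripper_force: 40.0
```

apply_moves:
  series: "51.5 -16.3 0 0 0 0 40;51.5 -16.3 0 0 0 0 40;51.5 -16.3 0 0 0 0 40;51.5 -16.3 0 0 0 0 40;0 0 0 0 0 -7 40;0 0 0 0 0 -7 40;0 0 0 0 6.65 0 40;0 0 0 0 0 0 40;0 0 0 0 0 0 40"

```text
time_s: 49.12
tool_pos: [0.5334, 0.3881, 0.3304]
tool_rot: [-0.042, 0.665, 0.744, 0.038]
force: [-0.7, -0.1, -3.3]
opening: 0.046
gripper_force: 40.0
```

```bash
python3 place.py 533.4 390 222.5 96.4 6.65 54.8 0.4
```

```text
cur [533.4 388.1 330.4] target [534.2 383.3 276.9] world d [  0.8  -4.8 -53.5] | shift tool [-10.9   0.2  52.6] then turn [0.01 0.14 0.02] op 0.046 gf 40.0 F [-0.7 -0.1 -3.3] t 49.12 q7 -0.9
```

apply_moves:
  series: "-9.7 0 20 0 0 0 40;0 0 22.5 0 0 0 40;0 0 0 0 0 0 40;0 0 0 0 0 0 40"

```text
time_s: 49.62
tool_pos: [0.5338, 0.3848, 0.2882]
tool_rot: [-0.043, 0.665, 0.745, 0.039]
force: [-0.5, -0.5, -3.9]
opening: 0.0459
gripper_force: 40.0
```

```bash
python3 place.py 533.4 390 222.5 96.4 6.65 54.8 0.4
```

```text
cur [533.8 384.8 288.2] target [534.2 383.3 276.9] world d [  0.3  -1.5 -11.4] | shift tool [-2.9  0.1 11.1] then turn [ 0.07 -0.02  0.1 ] op 0.0459 gf 40.0 F [-0.5 -0.5 -3.9] t 49.62 q7 -0.92
```

apply_moves:
  series: "-2 0 6 0 0 0 40;-1 0 3 0 0 0 40;0 0 1.5 0 0 0 40;0 0 0 0 0 0 40;0 0 0 0 0 0 40"

```text
time_s: 50.25
tool_pos: [0.5345, 0.382, 0.2772]
tool_rot: [-0.043, 0.665, 0.744, 0.039]
force: [-1.0, -4.3, 5.5]
opening: 0.046
gripper_force: 40.0
```

apply_moves:
  series: "0 0 0 0 0 0 62;0 0 0 0 0 0 62;0 0 -40 0 0 0 62;0 0 -40 0 0 0 66;0 0 0 0 -6.65 0 66;-50 0 0 0 0 0 66;-50 0 0 0 0 -8 66;-50 0 0 0 0 -8 66;-50 0 0 0 0 -8 66;0 0 0 0 0 0 66"

```text
time_s: 51.5
tool_pos: [0.5804, 0.1739, 0.3551]
tool_rot: [0.001, 0.499, 0.866, -0.0]
force: [-0.1, 0.4, -0.3]
opening: 0.0659
gripper_force: 0.0
```

Run:
```python
from look import *
from go import go
p,d=snap('top');W=cloud('top',d); snap('scene','s6.png')
hi(W,p,.222,.26,(.43,.65,.29,.5),60);hi(W,p,.05,.2,(.5,.62,.15,.26),red=True);hi(W,p,.015,.035,(.34,.47,.15,.29),60)
go(554.5,201.2,190,120)
```

```text
[101. 168.] rect [533.7 386.3] [ 46.9 119.9] 6.4 z 0.2348 fit [0.038 0.01  0.234] 732
[181. 224.] rect [396.2 190.9] [49.3 74.3] 2.0 z 0.0268 fit [0.015 0.011 0.027] 347
cur [578.1 178.9 355.9] yaw 120.32 tilt z [ 6.0e-04  1.3e-03 -1.0e+00] | shift tool [ 31.   -9.3 165.9] then az 0.32 | op 0.0659 gf 0.0 F [-0.3  0.9 -0.5] t 51.6 q7 -0.24
```

View pics/s6.png

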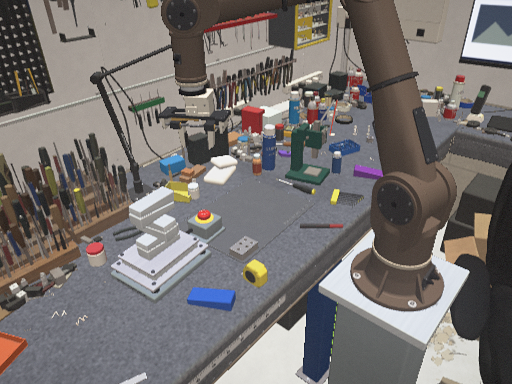

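The pile of six stands at (155,225), with its top level at 0.235 and centred within 5 mm. The block was knocked about 4 cm aside but still lies flat on the bench. Now I unlatch the button.

apply_moves:
  series: "31 -9.3 0 0 0 0 66;0 0 50 0 0 0 66;0 0 50 0 0 0 66;0 0 50 0 0 0 66;0 0 0 0 0 0 66;0 0 0 0 0 0 66"

```text
time_s: 52.35
tool_pos: [0.5546, 0.203, 0.208]
tool_rot: [0.001, 0.496, 0.868, 0.002]
force: [-0.6, 0.5, 1.1]
opening: 0.0659
gripper_force: 0.0
```

```bash
python3 go.py 554.4 201.2 133 120
```

```text
cur [554.6 203.  208. ] yaw 120.52 tilt z [ 0.0025  0.0021 -1.    ] | shift tool [-1.5 -1.3 75. ] then az 0.52 | op 0.0659 gf 0.0 F [-0.6  0.5  1.1] t 52.35 q7 -0.4
```

apply_moves:
  series: "-1.5 -1.3 40 0 0 0 66;0 0 30 0 0 0 66;0 0 5 0 0 0 66;0 0 0 0 0 0 66;0 0 0 0 0 0 30;0 0 0 0 0 0 30;0 0 0 0 0 0 30"
  newtons: 25

```text
time_s: 53.22
tool_pos: [0.5552, 0.1997, 0.1318]
tool_rot: [0.001, 0.497, 0.868, 0.002]
force: [12.4, 5.1, -3.5]
opening: 0.0409
gripper_force: 6.6
```

apply_moves:
  series: "0 0 0 0 0 0 30;0 0 0 0 0 10.3 30;0 0 0 0 0 10.3 30;0 0 0 0 0 10.3 30;0 0 0 0 0 10.3 30;0 0 0 0 0 10.3 30;0 0 0 0 0 10.3 30;0 0 0 0 0 0 30;0 0 0 0 0 0 30"

```text
time_s: 54.35
tool_pos: [0.5538, 0.2001, 0.1313]
tool_rot: [-0.0, 0.871, 0.492, 0.001]
force: [-2.9, 3.8, 2.7]
opening: 0.0395
gripper_force: 25.0
```

Turned 61.5°. Now I let go, rise straight and look.

apply_moves:
  series: "0 0 0 0 0 0 66;0 0 0 0 0 0 66;0 0 0 0 0 0 66;0 0 0 0 0 0 66;0 0 -40 0 0 0 66;0 0 -60 0 0 0 66;0 0 -60 0 0 0 66;0 0 -60 0 0 0 66;0 0 0 0 0 0 66;0 0 0 0 0 0 66"

```text
time_s: 55.6
tool_pos: [0.5538, 0.1987, 0.3505]
tool_rot: [0.0, 0.872, 0.49, 0.0]
force: [-0.3, 0.3, -0.4]
opening: 0.0656
gripper_force: 0.0
```

apply_moves:
  series: "-30 -50 0 0 0 0 66;-30 -50 0 0 0 0 66;-30 -50 0 0 0 0 66;0 0 0 0 0 0 66;0 0 0 0 0 0 66;0 0 0 0 0 0 66"

```text
time_s: 56.35
tool_pos: [0.38, 0.1999, 0.3502]
tool_rot: [-0.0, 0.872, 0.489, 0.0]
force: [-0.8, 0.3, 0.3]
opening: 0.0659
gripper_force: 0.0
```

Run:
```python
from look import *
from go import go
p,d=snap('top','t7.png');W=cloud('top',d)
hi(W,p,.222,.26,(.43,.65,.29,.5),60);hi(W,p,.05,.2,(.5,.62,.15,.26),red=True);hi(W,p,.015,.035,(.34,.47,.12,.29),60)
p,d=snap('scene');W=cloud('scene',d);hi(W,p,.05,.2,(.5,.62,.15,.26),red=True);z=np.load('scene0.npz');hi(z['W'],z['p'],.05,.2,(.5,.62,.15,.26),red=True)
go(500,0,300,90)
```

```text
[ 99. 168.] rect [533.6 386.5] [ 46.2 120.8] 7.0 z 0.2347 fit [0.04  0.005 0.234] 622
[177. 173.] rect [554.  201.4] [35.3 32.7] 88.7 z 0.088 fit [-0.025 -0.018  0.088] 91
[181. 225.] rect [395.9 190.8] [49.2 74.1] 2.0 z 0.0266 fit [0.012 0.021 0.026] 341
[203. 213.] rect [550.7 205.6] [35.  34.1] 50.2 z 0.0872 fit [ 0.101 -0.145  0.086] 81
[203. 213.] rect [551.4 204.7] [34.6 35.1] 48.6 z 0.0869 fit [ 0.118 -0.086  0.086] 81
cur [379.8 200.2 350.4] yaw 58.59 tilt z [-3.e-04  8.e-04 -1.e+00] | shift tool [-108.2  206.9   50.1] then az -31.41 | op 0.0659 gf 0.0 F [-0.3  0.5 -0.3] t 56.45 q7 -1.26
```

View pics/t7.png

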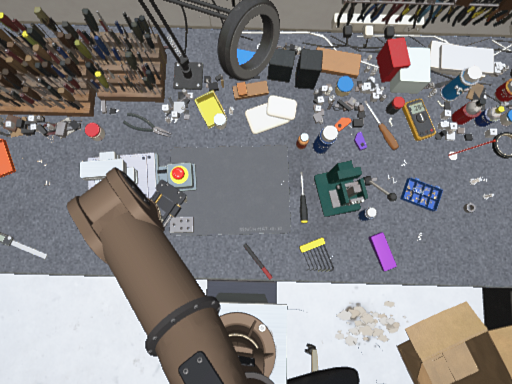

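The picture shows the button out at (177,173), back at its start height of 0.088. The pile stands, the block lies flat at (181,225), the mat is empty and the bystanders are where they were. I hand in.

```bash
python3 -c "
from station import arm
print(arm.sign_off())"
```

```text
the job is handed in; nothing more can be done
None
```

The job is handed in: all six ingots are stacked level and within about 5 mm of the lid's centre, the block lies flat on the bench, the stop button is released, and the bottle, can and screwdriver look untouched in the last picture; sign-off returned no verdict.

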